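# Find the pitch leaf that meshes with the feed screw

## Robot

A 7-joint arm with a two-finger parallel gripper is mounted at the origin on the work surface. World frame = base frame: x ahead of the robot, y to its left, z up, the work surface at z = 0. Lengths are in mm, angles in rad, forces in N, time in s.
With the tool pointing down it reaches from about 425 to 875 mm from the base axis. Payload 9.9 kg.
Tool frame: the origin (TCP) lies on the centre line of the jaws, within the pads' length; the fingertips stand 11 mm ahead of it and the grasp point (between the pads) lies 8 mm behind it (ctrl.finger_overhang is the distance from the TCP to the fingertips, in mm); z points along the fingers, y is the line along which they close (so a half turn about z gives the same grasp; the last joint's range is limited). The gripper opens to 85 mm and grips with 20 to 120 N. Pads are 22 mm wide; open, the fingers measure 114 mm over their backs; the gripper's body (76 mm by 85 mm) begins 54 mm behind the grasp point. The pads swing forward as they close: fully open they stand 13 mm farther back than shut.
Start: joints at [1.025, 0.576, 0.025, 1.437, -0.015, 1.129, -0.057], TCP at [300.758, -604.296, 242.289] pointing down, gripper open.
Joint ranges: [-2.76, 2.76], [-0.34, 2.15], [-1.52, 1.57], [0.19, 2.46], [-1.09, 4.23], [0.17, 1.99], [-2.82, 2.82]. Speed limits (rad/s): [2.22, 2.22, 3.01, 3.01, 3.14, 3.14, 3.14].

## Interface

Orientations are given as a unit quaternion [x, y, z, w].
In Python, from cell import sensors, eyes, workorder, finder, ctrl gives the robot as it stands. The module is installed in compiled form; this text tells all that it offers.
- The arm moves only by the tool send_rows, never from a script. Its argument "targets" is a list of rows, each an object with "linear": the shift along the tool's x, y, z in normalised numbers (1 is 0.5 m), a list of three; "dr": the turn, a rotation vector about the tool's x, y, z in shares of 180 degrees (1.0 is 180 degrees), a list of three. A call has 1 to 8 rows; each row is the pose to reach, as a shift and turn from the pose commanded when the call began, along the tool's axes at that moment; what a row does not reach only later rows make up. A row lasts 1/12 s, in which the tool goes at most 41.7 mm and 7.16 degrees, less where a joint would pass 70% of its speed; a pose out of reach is approached as far as the arm can. No shift or turn number may pass 1 either way. A call with a gripper value outside its range is refused whole. "fingers" is the finger opening in mm, from 0 to 85.4, set as the call begins (left out, the last holds). The fingers move at their own pace and stop on an object; "squeeze" is the grip in N (left out, the last holds). Time passes only in rows, so rows that repeat a pose let the fingers close. It gives the time, the measured TCP pose, the force, the opening and the grip force at its end, in the units of the state.
- sensors.sense(): the state, without advancing time (a new reading comes with each control period).
- eyes.grab_frame(name): name is "scene" or "top" or "wrist"; returns (picture, depth): 400x640x3 uint8, red, green, blue; 400x640 float32, mm along the optical axis (not along the pixel's ray), 0 where there is no reading.
- eyes.camera_model(name): a dict with "intrinsics" (3x3 intrinsics, pixels), "k1" (the pictures are not rectified: a ray, as slopes to the right and down, at radius r is drawn at 1 + k1 r^2 times it, then the intrinsics apply), "T" (4x4, takes a point from camera to world coordinates); the wrist camera has in their place "T_tool_cam" (4x4, takes a point from camera to tool coordinates, whose origin is the TCP and whose axes are the flange's). Camera axes: x right, y up, looking along -z (the intrinsics and any distortion apply to the point x, -y, -z); pixel columns grow to the right and rows downward; lengths in mm; the calibration is good to about 2 mm. A picture is of the moment at which its call begins: read the wrist's pose just before it. camera_model takes no time and is no camera call.
- workorder.close_job(): hands the job in; it is judged then, once.
Trained networks look in the newest picture that a camera, given by its name, has taken for a name from the list of things; names that differ only in an ending like _2 or _b are one class to them, and where a whole thing is asked for, a point or a joint stands for the part that bears it (a point fixed in the world has none). Each returns a list of dicts, best first, with "p" (0 to 1); they miss things now and then, are a little off and sometimes report something else, mostly with a low value. They report only what shows in the picture. A call takes as long as a camera call.
- finder.search_frame(camera, label): "at" ([x, y, z] in mm, in world coordinates, good to about 4 mm: the middle of the surface that is visible of it).
- finder.pinpoint(camera, label): "at" ([x, y, z] in mm, in world coordinates, good to about 4 mm: a listed point, or the origin of a listed thing).
The state is a dict: "t": time; "joint_positions": joint angles; "qd": joint speeds; "joint_torque": joint torques, N m; "eef_pos": TCP position; "eef_rot": TCP orientation; "contact_force": force on the tool from outside, world axes, zero at the start; "wrist_torque": the same for the moment, N m; "width": opening from 0.0 (shut) to 1.0 (fully open); "grip_force": force on a finger pad.
Only numpy, scipy, OpenCV 4.12 (cv2) and the standard library are available. Lean on these libraries where they do the work, as an engineer would, in place of code of your own. Each camera call takes 0.05 s, during which the arm holds its last target. There are 200 camera calls.

## Task

Find out which of the three blue-tabbed pitch-comb leaves on the wooden rack matches the screw in the red cradle: set them on its thread one at a time, easing each along to feel for the grooves and never pressing on a screw with more than 15 N. Leave the one leaf that drops fully home standing meshed about midway along that screw, let go, with the other two standing on rack blocks, and leave the other things on the bench where they lie.

Things in the scene. Friction and masses are not known exactly. Their poses are not given: they have to be found in the camera images.
- red_cradle (a point): middle of the red cradle (red forked posts 160 apart along x, tops 78 over the bench), on the screw axis, 70 over the bench; x along the screw, z up. The screw here is the one to gauge; two others are parked in grey cradles. Right leaf fully home: tips 15.5 to 16.2 above this point (3.9 to 4.4 below the crest line); a wrong one sinks under 1.5 below the crest line anywhere
- rack: fixed plywood board with three smooth wooden saddle blocks at y = -90, 0, +90 (x = 0), each 64 (x) by 38 (y), tops 45 over the bench. Origin on the bench under the middle block. A leaf stands on a block with its tooth tips on the top, a leg either side, comb along x
- leaf_1: pitch-comb leaf: steel comb with a blue finger tab. The three differ only in tooth spacing (10, 12 or 14; which is which is not told). Origin: middle of the tooth-tip line, z up, x along the comb. Comb 60 (x) by 14 (y). Teeth round-tipped, radius 2, tips z = 0, roots z = 7. Mass 0.13 to 0.21 kg
- leaf_2: as leaf_1, other spacing. Tab of every leaf: 36 (x) by 12 (y), from z = 12 up to z = 50; grip it across y
- leaf_3: as leaf_1, other spacing. Side legs of every leaf: 16 (x) by 4 (y), at y = +-24, 44 clear between them, joined by a bridge at z 7 to 12 and reaching down to z = -24, so a leaf straddles a screw or a block and stands by itself (on a screw it may lean a little against a leg)
- screw_a: one of three steel feed screws (pitch 10, 12 and 14; which is which is not told), level along its x. Point: underside of its dark pedestal, 12 over the bench, on an aluminium board 180 (x) by 300, screws 95 apart. Axis 58 above this point; crests 40 across, crest line 78 above this point; V grooves 5 deep; threaded length 110 to 120
- screw_b: as screw_a, other pitch. On every screw the grooves are rings square to the axis; where they lie along x is not known: the thread is shifted up to 8 either way from start to start, and held firmly there along its axis. Threads are oiled; dragging a leaf up a groove flank takes a side force up to about twice the down force
- screw_c: as screw_a, other pitch. Every screw rests on a spring: pushed down, it starts to yield at 3 N and gives 1 mm for each further 0.8 N (14 mm of travel), and comes back up when let go
- pliers: bystander: yellow-handled pliers lying flat, 170 long; origin near the middle, on the bench
- driver: bystander: screwdriver lying flat, 180 long
- file: bystander: black-handled flat file, 225 long; origin near the middle, on the bench
- screw_tub: bystander: round white tub of brass screws, 84 wide, 42 high; origin at its bottom centre
- square_part: bystander: white plastic square 45 by 45 by 8 with a hole, lying on the far part of the rack board; origin at its bottom centre
- brass_collar: bystander: brass collar 28 across, 12 high, lying on the far part of the rack board; origin at its bottom centre

How it is judged:
By the outcome, as a careful person would: the job done as asked, in the order asked, and still so for the second after the job is handed in, with the robot touching nothing.
It also fails if it takes over 72 s, if anything falls off the work surface, if the arm or the gripper's body presses on something with over 40 N, if the wrist force passes 120 N, or if a joint passes its speed limit or range.

## Working session

There is one attempt and no reset: what is moved stays moved. The work goes in short steps, Python scripts to look and compute and a tool call to move; the robot and the scene stay as the last step left them, time stands still between calls to the robot, and variables do not carry over. Pictures are saved under pics/ and viewed, at most 10 in all, crops included, and the job is handed in when it is done.

Besides the shell and the picture viewer there is one more tool, called as name(argument=value, ...) on one line, values as JSON. send_rows: Moves the arm, as the interface text tells. Its arguments: {"type":"object","properties":{"targets":{"type":"array","items":{"type":"object","properties":{"linear":{"type":"array","items":{"type":"number"}},"dr":{"type":"array","items":{"type":"number"}}}}},"fingers":{"type":"number"},"squeeze":{"type":"number"}},"required":["targets"]}

```bash
mkdir -p pics; cat > h.py <<'E'
import numpy as np, cv2
from scipy.spatial.transform import Rotation as R
from cell import sensors, eyes, workorder, finder, ctrl
def grab(name):
    s=sensors.sense(); p,d=eyes.grab_frame(name); m=eyes.camera_model(name)
    if 'T' in m: T=np.array(m['T'])
    else:
        W=np.eye(4); W[:3,:3]=R.from_quat(s['eef_rot']).as_matrix(); W[:3,3]=s['eef_pos']; T=W@np.array(m['T_tool_cam'])
    return p,d,m,T
def cloud(d,m,T):
    K=np.array(m['intrinsics']); k1=m['k1']; h,w=d.shape
    u,v=np.meshgrid(np.arange(w),np.arange(h))
    pts=np.stack([u,v],-1).reshape(-1,1,2).astype(float)
    n=cv2.undistortPoints(pts,K,np.array([k1,0,0,0.])).reshape(h,w,2)
    P=np.stack([n[...,0]*d,-n[...,1]*d,-d],-1)
    return P@T[:3,:3].T+T[:3,3]
def save(n,p): cv2.imwrite('pics/'+n+'.png',p[...,::-1])
E
python3 - <<'E'
from h import *
np.set_printoptions(precision=1,suppress=True)
s=sensors.sense(); print(s['t'],s['eef_pos'],s['eef_rot'],s['contact_force'],ctrl.finger_overhang)
for c in ('top','scene'):
    p,d,m,T=grab(c); save(c,p); print(c,T[:3,3])
    for l in ('red_cradle','rack','leaf_1','screw_a'):
        for r in finder.pinpoint(c,l)[:5]: print(l,np.array(r['at']),round(r['p'],2))
print(sensors.sense()['t'])
E
```

```text
0.0 [ 300.5 -603.9  241.4] [ 1.   0.2 -0.  -0. ] [-0.6  0.3 -0.2] 11.0
top [ 489.7   32.2 1053.5]
red_cradle [ 458.1 -127.5   71.6] 0.76
rack [547.1 231.6   3.1] 0.73
leaf_1 [555.4 226.   43.3] 0.75
leaf_1 [552.8 318.6  47.4] 0.62
leaf_1 [544.8 135.4  49. ] 0.56
leaf_1 [ 459.5 -128.1   71. ] 0.47
screw_a [ 426.7 -310.4   13.7] 0.87
screw_a [ 462.4 -133.    11.4] 0.81
screw_a [ 443.5 -221.7   15.5] 0.74
scene [1198.7  543.9  674.8]
red_cradle [ 461.6 -124.3   69.7] 0.89
rack [551.4 230.    1.6] 0.7
rack [560.1 228.6  44.2] 0.68
leaf_1 [544.4 137.9  42.1] 0.98
leaf_1 [548.5 318.3  48.4] 0.88
leaf_1 [559.4 225.2  46.7] 0.61
screw_a [ 442.1 -220.9   12.7] 0.91
screw_a [ 465.6 -127.5    7. ] 0.75
screw_a [ 421.9 -312.2   13.1] 0.64
0.5
```

View pictures.

View pics/top.png

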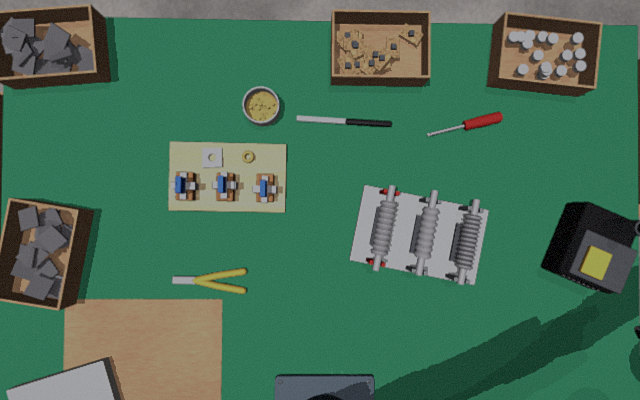

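View pics/scene.png

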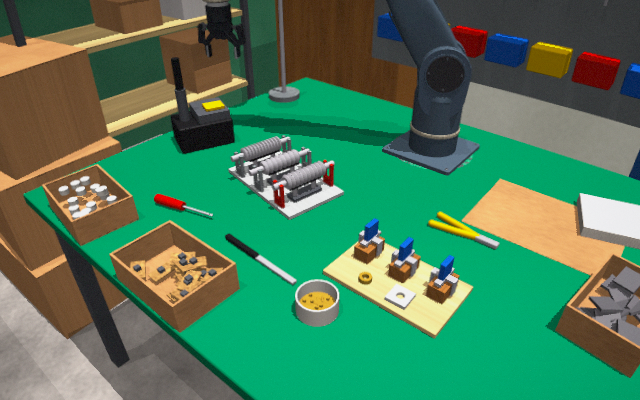

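The top picture shows the red-cradled screw at about (383,230), the other two at (426,230) and (467,238), and leaf tabs at (181,186), (222,186) and (263,188). The scene view agrees: the red forks are on the screw nearest the rack. Next I'll get poses and yaws from the point cloud.

```bash
python3 - <<'E'
from h import *
np.set_printoptions(precision=2,suppress=True)
for c in ('top','scene'):
    p,d,m,T=grab(c); P=cloud(d,m,T); q=p.astype(int)
    ok=d>0
    blue=ok&(q[...,2]>q[...,0]+50)&(q[...,2]>q[...,1]+40)
    for y0 in (318,227,137):
        X=P[blue&(abs(P[...,1]-y0)<35)&(abs(P[...,0]-550)<50)&(P[...,2]>88)]
        if len(X)<4: print(c,y0,len(X)); continue
        r=cv2.minAreaRect(X[:,:2].astype(np.float32)); print(c,'tab',len(X),X.mean(0),X.max(0)-X.min(0),r)
    # screw axes
    for x0,y0 in ((460,-127),(443,-221),(424,-311)):
        # top ridge per-x slice
        S=P[ok&(P[...,2]>70)&(P[...,2]<100)&(abs(P[...,0]-x0)<52)&(abs(P[...,1]-y0+ (P[...,0]-x0)*0.17)<24)]
        if len(S)<10: print('none'); continue
        f=np.polyfit(S[:,0]-x0,S[:,1],1); print(c,'screw',len(S),f,np.degrees(np.arctan(f[0])),np.percentile(S[:,2],[50,90,98]))
    for l in ('red_cradle',): print([ (np.array(r['at']),round(r['p'],2)) for r in finder.pinpoint(c,l)[:2]])
    B=P[ok&(P[...,2]<25)&(P[...,2]>9)&(abs(P[...,0]-443)<130)&(abs(P[...,1]+220)<190)&(q.min(-1)>120)]
    print('board',cv2.minAreaRect(B[:,:2].astype(np.float32)),np.median(B[:,2]))
    # red posts
    rd=ok&(q[...,0]>q[...,1]+70)&(q[...,0]>q[...,2]+70)&(abs(P[...,0]-460)<110)&(abs(P[...,1]+127)<60)
    for sgn in (1,-1):
        X=P[rd&(sgn*(P[...,0]-460)>0)]; print('red',len(X),X.mean(0),X[X[:,2]>70].mean(0))
m=eyes.camera_model('wrist'); print(np.array(m['T_tool_cam']),m['intrinsics'],m['k1'])
s=sensors.sense(); print(R.from_quat(s['eef_rot']).as_matrix(), s['t'])
E
```

```text
top tab 88 [548.33 316.48  95.72] [34.38 11.72  8.22] ((549.4215087890625, 316.8426818847656), (11.736177444458008, 34.32197189331055), 89.5898666381836)
top tab 79 [551.06 227.08  96.5 ] [32.16  9.68  8.21] ((551.0414428710938, 227.14132690429688), (32.09396743774414, 9.676100730895996), 1.0149046182632446)
top tab 85 [543.62 137.17  96.15] [32.32 11.23  8.34] ((543.2285766601562, 136.6868133544922), (32.3360710144043, 11.205232620239258), 0.6928666830062866)
top screw 786 [  -0.2  -125.92] -11.401787125372008 [86.12 90.53 92.93]
top screw 762 [  -0.19 -218.29] -10.532952508792011 [86.01 90.44 92.45]
top screw 796 [  -0.19 -309.86] -10.85960527457587 [86.28 91.18 92.52]
[(array([ 462.3, -128.2,   71.3]), 0.85)]
board ((440.3793029785156, -221.58778381347656), (299.6690673828125, 179.79104614257812), 78.80052947998047) 13.458992924896393
red 28 [ 536.92 -141.56   74.65] [ 537.04 -142.17   79.03]
red 28 [ 381.27 -110.78   79.24] [ 381.27 -110.78   79.24]
scene tab 99 [554.87 317.99  93.96] [37.86 11.76  8.18] ((553.3521728515625, 317.44207763671875), (11.326433181762695, 37.8908500671
[... 452 characters left out ...]
515963134833402 [82.78 88.03 89.82]
scene screw 328 [  -0.18 -305.57] -10.047443119987184 [82.83 88.55 90.4 ]
[(array([ 459.5, -129.5,   71.8]), 0.95)]
board ((444.219970703125, -221.5572509765625), (303.3831481933594, 181.35964965820312), 78.8042221069336) 11.572512718007033
red 154 [ 543.25 -136.67   44.45] [ 541.15 -139.08   75.82]
red 120 [ 386.99 -104.9    41.83] [ 384.83 -104.97   75.08]
[[   0.      0.96    0.28   70.15]
 [   1.     -0.      0.      0.38]
 [   0.      0.28   -0.96 -130.4 ]
 [   0.      0.      0.      1.  ]] [[349.24   0.   322.37]
 [  0.   349.24 199.14]
 [  0.     0.     1.  ]] -0.028622840930043813
[[ 0.9   0.45  0.  ]
 [ 0.45 -0.9   0.  ]
 [ 0.    0.   -1.  ]] 0.7
```

```bash
cat >> h.py <<'E'
def plan(x,y,z,yaw):
    s=sensors.sense(); M=R.from_quat(s['eef_rot']); d=np.array([x,y,z])-s['eef_pos']
    a=np.radians(yaw); G=np.array([[np.cos(a),np.sin(a),0],[np.sin(a),-np.cos(a),0],[0,0,-1]])
    print('linear',np.round(M.inv().apply(d),1),'dr',np.round(np.degrees((M.inv()*R.from_matrix(G)).as_rotvec()),2))
E
python3 - <<'E'
from h import *
np.set_printoptions(precision=0,suppress=True)
p,d,m,T=grab('top'); P=cloud(d,m,T).reshape(-1,3); P=P[d.ravel()>0]
for y in range(-700,-40,40):
    print(y,[int(P[(abs(P[:,1]-y)<20)&(abs(P[:,0]-x)<20)][:,2].max(initial=-1)) for x in range(240,560,40)])
plan(459.5,-126,185,-11.2)
E
```

```text
-700 [6, 5, 6, -1, -1, -1, 5, 7]
-660 [6, 7, 4, 117, 120, 115, 89, 6]
-620 [8, 7, 120, 120, 123, 193, 191, 87]
-580 [6, 254, 119, 131, 131, 123, 91, 89]
-540 [7, 267, 7, 131, 131, 128, 89, 6]
-500 [6, 6, 7, 119, 117, 6, 6, 8]
-460 [6, 5, 7, 6, 6, 6, 7, 7]
-420 [5, 9, 7, 7, 6, 6, 7, 6]
-380 [7, 6, 7, 6, 18, 19, 18, 14]
-340 [7, 5, 17, 20, 88, 92, 94, 82]
-300 [6, 6, 83, 94, 94, 95, 94, 82]
-260 [8, 6, 14, 20, 18, 78, 91, 84]
-220 [8, 5, 7, 82, 93, 96, 93, 89]
-180 [5, 7, 7, 81, 85, 76, 19, 79]
-140 [7, 6, 6, 81, 92, 93, 93, 94]
-100 [6, 6, 6, 81, 94, 92, 88, 79]
-60 [7, 6, 6, 11, 19, 16, 17, 6]
linear [ 355. -358.   57.] dr [ 0. -0. 38.]
```

Units first: shifts go in shares of 0.5 m and turns go in shares of 180 degrees. So -358 mm / 500 = -0.716, 355 mm / 500 = 0.71, 38 degrees / 180 = 0.2111.

send_rows(targets=[{"linear":[0.71,-0.716,0.04],"dr":[0,0,0.2111]},{"linear":[0.71,-0.716,0.04],"dr":[0,0,0.2111]},{"linear":[0.71,-0.716,0.04],"dr":[0,0,0.2111]},{"linear":[0.71,-0.716,0.04],"dr":[0,0,0.2111]},{"linear":[0.71,-0.716,0.04],"dr":[0,0,0.2111]},{"linear":[0.71,-0.716,0.04],"dr":[0,0,0.2111]},{"linear":[0.71,-0.716,0.04],"dr":[0,0,0.2111]},{"linear":[0.71,-0.716,0.04],"dr":[0,0,0.2111]}])

```text
t: 1.42
eef_pos: [405.7, -286.1, 229.3]
eef_rot: [0.995, -0.101, 0.0, 0.0]
contact_force: [1.7, 0.2, 0.1]
width: 0.998
grip_force: 0.0
```

```bash
python3 - <<'E'
from h import *
plan(459.5,-126,180,-11.2)
E
```

```text
linear [  20.6 -167.6   49.3] dr [ 0.01 -0.04 -0.35]
```

Scaled: -168 mm / 500 = -0.336, 49 mm / 500 = 0.098.

send_rows(targets=[{"linear":[0.042,-0.336,0.098]},{"linear":[0.042,-0.336,0.098]},{"linear":[0.042,-0.336,0.098]},{"linear":[0.042,-0.336,0.098]},{"linear":[0.042,-0.336,0.098]},{"linear":[0.042,-0.336,0.098]}])

```text
$.targets[0]: bad value
```

```bash
python3 - <<'E'
from h import *
np.set_printoptions(precision=2,suppress=True)
s=sensors.sense(); print(s['eef_pos'],s['t'])
p,d,m,T=grab('wrist'); save('w_screw',p); P=cloud(d,m,T); ok=d>0
print([(np.array(r['at']),round(r['p'],2)) for r in finder.pinpoint('wrist','red_cradle')[:2]])
a=np.radians(-11.2); ex=np.array([np.cos(a),np.sin(a)]); ey=np.array([-ex[1],ex[0]])
c=np.array([459.5,-126]); D=P[...,:2]-c; u=D@ex; v=D@ey; z=P[...,2]
sel=ok&(abs(u)<56)&(abs(v)<24)&(z>60)&(z<100)
# circle-ish: fit centre by slices
us,vs,zs=u[sel],v[sel],z[sel]
f=np.polyfit(us,vs,1); print('axis tilt deg',np.degrees(f[0]),'off',f[1],len(us))
k=abs(vs-f[1])<6
for b in np.arange(-60,60,1.): 
    j=k&(abs(us-b)<.7)
    if j.any(): print(f'{b:.0f}:{np.median(zs[j]):.1f}',end=' ')
q=p.astype(int); rd=ok&(q[...,0]>q[...,1]+70)&(q[...,0]>q[...,2]+70)&(z>70)&(abs(v)<40)
for sg in (1,-1):
    k=rd&(sg*u>0); print('red',k.sum(),u[k].mean() if k.any() else 0,v[k].mean() if k.any() else 0,z[k].max() if k.any() else 0)
E
```

```text
[ 405.72 -286.11  229.28] 1.4167
[]
axis tilt deg -0.1298131008359815 off -8.755909519603405 6626
-56:86.9 -55:87.3 -54:87.3 -53:87.2 -52:86.2 -51:84.9 -50:84.0 -49:82.6 -48:82.5 -47:84.2 -46:84.7 -45:85.3 -44:86.7 -43:87.5 -42:87.8 -41:86.9 -40:85.7 -39:84.1 -38:83.5 -37:82.6 -36:82.6 -35:84.0 -34:84.4 -33:85.6 -32:87.0 -31:88.0 -30:87.7 -29:86.6 -28:85.9 -27:84.9 -26:84.2 -25:82.7 -24:83.2 -23:83.4 -22:84.3 -21:86.2 -20:86.7 -19:87.1 -18:86.7 -17:86.7 -16:85.5 -15:84.9 -14:83.7 -13:83.0 -12:82.7 -11:83.4 -10:84.3 -9:86.0 -8:86.9 -7:87.7 -6:87.8 -5:87.0 -4:85.8 -3:84.7 -2:84.1 -1:83.3 0:82.2 1:83.2 2:84.0 3:85.2 4:86.5 5:87.4 6:87.3 7:87.1 8:85.6 9:85.1 10:83.4 11:83.1 12:82.1 13:82.9 14:83.5 15:84.7 16:86.1 17:87.5 18:87.7 19:86.8 20:86.1 21:84.9 22:83.6 23:83.2 24:81.7 25:82.9 26:84.3 27:85.0 28:86.2 29:86.7 30:87.3 31:87.1 32:85.3 33:84.3 34:82.8 35:82.6 36:82.6 37:83.6 38:83.9 39:85.8 40:86.8 41:87.6 42:87.3 43:87.2 44:85.1 45:84.6 46:84.3 47:82.2 48:81.8 49:83.8 50:85.0 51:85.3 52:86.7 53:87.3 54:87.2 55:86.7 56:86.4 red 260 80.24354532754937 -2.6253878452265775 78.54042025975474
red 169 -79.34895304807367 -2.9272964893813245 78.64417255553394
```

View pics/w_screw.png

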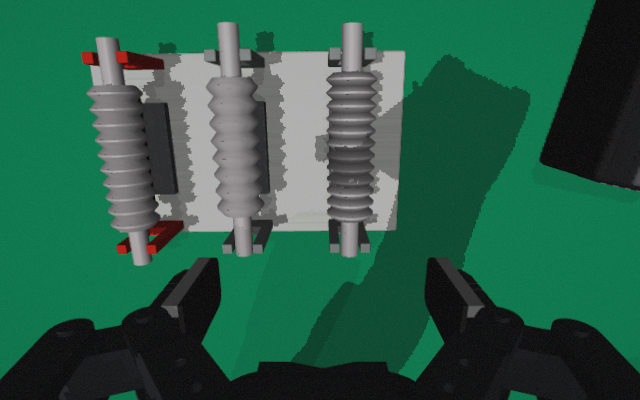

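The wrist view shows the red-cradled screw at the left, x 90–160 and y 40–265, between red forks. Depth gives a pitch of about 12 with clear grooves. Next I'll hover by the rack.

```bash
python3 - <<'E'
from h import *
plan(535,100,180,0)
E
```

```text
linear [  52.  -398.    50.4] dr [ -0.2   -0.03 -10.97]
```

Scaled: -398 mm / 500 = -0.796, 52 mm / 500 = 0.104, -11 degrees / 180 = -0.0611.

send_rows(targets=[{"linear":[0.104,-0.796,0.1],"dr":[0,0,-0.0611]},{"linear":[0.104,-0.796,0.1],"dr":[0,0,-0.0611]},{"linear":[0.104,-0.796,0.1],"dr":[0,0,-0.0611]},{"linear":[0.104,-0.796,0.1],"dr":[0,0,-0.0611]},{"linear":[0.104,-0.796,0.1],"dr":[0,0,-0.0611]},{"linear":[0.104,-0.796,0.1],"dr":[0,0,-0.0611]},{"linear":[0.104,-0.796,0.1],"dr":[0,0,-0.0611]},{"linear":[0.104,-0.796,0.1],"dr":[0,0,-0.0611]}])

```text
t: 2.18
eef_pos: [513.6, 26.2, 187.9]
eef_rot: [1.0, -0.005, 0.0, 0.0]
contact_force: [1.5, 0.6, 0.3]
width: 1.002
grip_force: 0.0
```

Scaled: -66 mm / 500 = -0.132.

send_rows(targets=[{"linear":[0,-0.132,0],"dr":[0,0,0]},{"linear":[0,-0.132,0],"dr":[0,0,0]},{"linear":[0,-0.132,0],"dr":[0,0,0]}])

```text
t: 2.43
eef_pos: [513.7, 97.3, 187.8]
eef_rot: [1.0, -0.001, 0.0, -0.002]
contact_force: [-0.6, 0.2, 0.1]
width: 0.999
grip_force: 0.0
```

```bash
cat > leafs.py <<'E'
from h import *
np.set_printoptions(precision=2,suppress=True)
s=sensors.sense(); print(s['eef_pos'],s['t'])
p,d,m,T=grab('wrist'); save('w_rack',p); P=cloud(d,m,T); ok=d>0; q=p.astype(int)
blue=ok&(q[...,2]>q[...,0]+50)&(q[...,2]>q[...,1]+40)
for y0 in (317,227,137):
    X=P[blue&(abs(P[...,1]-y0)<35)&(abs(P[...,0]-550)<50)&(P[...,2]>89)]
    if len(X)>4: print('tab',len(X),X.mean(0),cv2.minAreaRect(X[:,:2].astype(np.float32)),np.percentile(X[:,2],90))
K=np.array(m['intrinsics'])
E
python3 leafs.py; python3 - <<'E'
import cv2
i=cv2.imread('pics/w_rack.png'); cv2.imwrite('pics/w_rack2.png',cv2.resize(i[60:340,0:400],(800,560),interpolation=cv2.INTER_CUBIC))
E
```

```text
[513.74  97.33 187.75] 2.4333
tab 90 [538.45 312.63  93.65] ((540.4808349609375, 311.755859375), (4.617975234985352, 16.995864868164062), 79.10972595214844) 94.65727598504658
tab 937 [552.51 226.94  93.82] ((552.0968017578125, 227.1265411376953), (12.91777229309082, 34.92116928100586), 89.78959655761719) 94.66411853071122
tab 942 [544.34 137.01  93.77] ((543.7359008789062, 137.11016845703125), (11.733068466186523, 35.322044372558594), 89.87491607666016) 94.66148056752044
```

View pics/w_rack2.png

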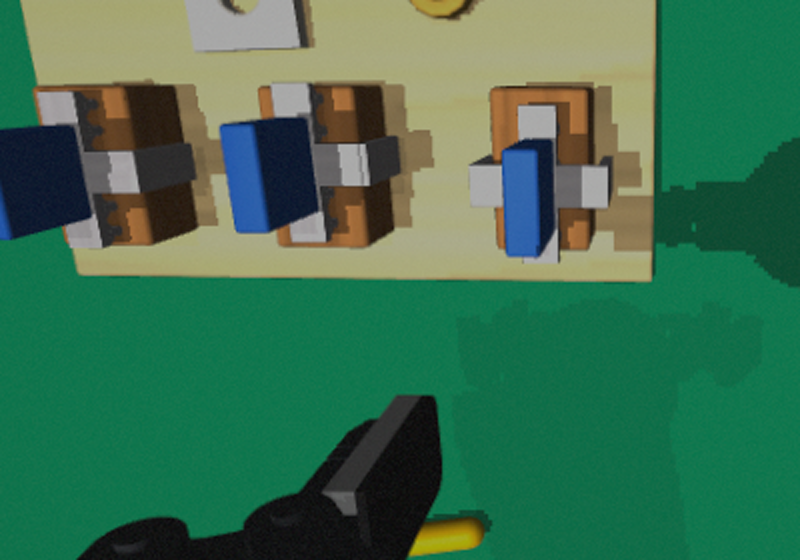

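```bash
python3 - <<'E'
import cv2,numpy as np
i=cv2.imread('pics/w_rack.png')
a=cv2.resize(i[95:190,10:80],None,fx=6,fy=6,interpolation=cv2.INTER_CUBIC);b=cv2.resize(i[95:190,125:185],None,fx=6,fy=6,interpolation=cv2.INTER_CUBIC)
o=np.clip(np.hstack([a,b]).astype(float)*1.8,0,255).astype(np.uint8);print(o.shape);cv2.imwrite('pics/z.png',o)
E
```

```text
(570, 780, 3)
```

View pics/z.png

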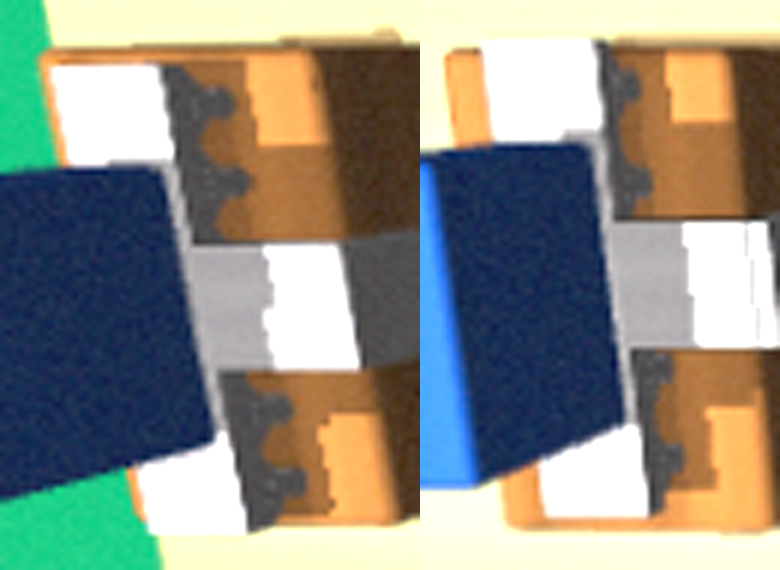

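Zoomed, the left leaf (y≈317) shows teeth at rows 100, 183, 408 and 482, a spacing of about 10. The middle leaf (y≈227) shows teeth at 85, 185, 365 and 455, about 12. So the middle leaf probably matches. I'll test all three anyway, with that one last, starting with the leaf at y≈137.

```bash
python3 - <<'E'
from h import *
plan(544,137,75,0)
E
```

```text
linear [ 30.1 -43.3 112.8] dr [-0.06 -0.01 -0.23]
```

Scaled: 113 mm / 500 = 0.226, 95 mm / 500 = 0.19.

send_rows(targets=[{"linear":[0.06,-0.086,0.08],"dr":[0,0,0]},{"linear":[0.06,-0.086,0.14],"dr":[0,0,0]},{"linear":[0.06,-0.086,0.19],"dr":[0,0,0]},{"linear":[0.06,-0.086,0.226],"dr":[0,0,0]},{"linear":[0.06,-0.086,0.226],"dr":[0,0,0]},{"linear":[0.06,-0.086,0.226],"dr":[0,0,0]}], fingers=45, squeeze=40)

```text
t: 2.98
eef_pos: [543.9, 131.6, 74.6]
eef_rot: [1.0, -0.006, -0.001, 0.001]
contact_force: [0.2, 0.4, 0.3]
width: 0.526
grip_force: 0.0
```

Scaled: -5.4 mm / 500 = -0.0108, -0.7 degrees / 180 = -0.0039.

send_rows(targets=[{"linear":[0,-0.0108,0],"dr":[0,0,-0.0039]},{"linear":[0,-0.0108,0],"dr":[0,0,-0.0039]}])

```text
t: 3.15
eef_pos: [545.2, 139.5, 76.7]
eef_rot: [1.0, 0.002, 0.001, -0.001]
contact_force: [0.9, 0.5, -0.1]
width: 0.527
grip_force: 0.0
```

send_rows(targets=[{"linear":[0,0.002,0.002],"dr":[0,0,0]},{"linear":[0,0.002,0.002],"dr":[0,0,0]},{"linear":[0,0.002,0.002],"dr":[0,0,0]},{"linear":[0,0.002,0.002],"dr":[0,0,0]},{"linear":[0,0.002,0.002],"dr":[0,0,0]}], fingers=0)

```text
t: 3.57
eef_pos: [544.4, 137.7, 74.7]
eef_rot: [1.0, 0.001, 0.001, -0.0]
contact_force: [-1.7, -0.7, 7.3]
width: 0.133
grip_force: 42.5
```

```bash
python3 - <<'E'
from h import *
plan(459.5,-126,150,-11.2)
for i in range(3):
    s=sensors.sense(); print(np.round(s['eef_pos'],2),np.round(s['contact_force'],2),s['width'],s['grip_force'])
E
```

```text
linear [-85.5 263.4 -75.4] dr [-0.02 -0.07 11.33]
[544.43 137.66  74.72] [-1.7  -0.75  7.3 ] 0.13278701975789298 42.4881237745285
[544.43 137.66  74.72] [-1.7  -0.75  7.3 ] 0.13278701975789298 42.4881237745285
[544.43 137.66  74.72] [-1.7  -0.75  7.3 ] 0.13278701975789298 42.4881237745285
```

Scaled: 243 mm / 500 = 0.486, 126 mm / 500 = 0.252, 11.3 degrees / 180 = 0.0628.

send_rows(targets=[{"linear":[0,0,-0.07],"dr":[0,0,0]},{"linear":[0,0.02,-0.15],"dr":[0,0,0]},{"linear":[-0.024,0.096,-0.15],"dr":[0,0,0.0167]},{"linear":[-0.05,0.174,-0.15],"dr":[0,0,0.0333]},{"linear":[-0.074,0.252,-0.15],"dr":[0,0,0.0628]},{"linear":[-0.098,0.33,-0.15],"dr":[0,0,0.0628]},{"linear":[-0.122,0.408,-0.15],"dr":[0,0,0.0628]},{"linear":[-0.146,0.486,-0.15],"dr":[0,0,0.0628]}])

```text
t: 4.23
eef_pos: [470.7, -107.0, 149.1]
eef_rot: [0.995, -0.097, 0.0, 0.0]
contact_force: [1.3, -0.6, -2.5]
width: 0.134
grip_force: 41.3
```

```bash
python3 - <<'E'
from h import *
plan(459.5,-126,145,-11.2)
E
```

```text
linear [-7.3 20.8  4.1] dr [ 0.   -0.01  0.08]
```

Scaled: 21 mm / 500 = 0.042, -7 mm / 500 = -0.014.

send_rows(targets=[{"linear":[-0.014,0.042,0.008],"dr":[0,0,0]},{"linear":[-0.014,0.042,0.008],"dr":[0,0,0]},{"linear":[-0.014,0.042,0.008],"dr":[0,0,0]}])

```text
t: 4.48
eef_pos: [459.9, -125.9, 144.9]
eef_rot: [0.995, -0.099, -0.0, 0.0]
contact_force: [1.0, 0.3, -1.7]
width: 0.131
grip_force: 41.2
```

```bash
cat > scr.py <<'E'
from h import *
np.set_printoptions(precision=2,suppress=True)
s=sensors.sense(); print(s['eef_pos'],s['t'],s['contact_force'])
p,d,m,T=grab('wrist'); save('w_s%d'%int(s['t']*100),p); P=cloud(d,m,T); ok=d>0
a=np.radians(-11.2); ex=np.array([np.cos(a),np.sin(a)]); ey=np.array([-ex[1],ex[0]])
c=np.array([459.5,-126]); D=P[...,:2]-c; u=D@ex; v=D@ey; z=P[...,2]; q=p.astype(int)
blue=ok&(q[...,2]>q[...,0]+50)&(q[...,2]>q[...,1]+40)&(z>90)
if blue.any(): print('tab u',np.percentile(u[blue],[2,50,98]),'v',np.percentile(v[blue],[2,50,98]),'ztop',np.percentile(z[blue],98))
for lo,hi in ((33,60),(-60,-30)):
    sel=ok&(u>lo)&(u<hi)&(abs(v)<26)&(z>72)&(z<96)&~blue
    if sel.sum()<50: continue
    us,vs,zs=u[sel],v[sel],z[sel]
    # axis: circle fit on high points of crest profile
    A=np.c_[2*vs,2*zs,np.ones(len(vs))]; x=np.linalg.lstsq(A,vs**2+zs**2,rcond=None)[0]
    print(lo,hi,len(us),'mean v',vs.mean(),'circle v,z',x[:2])
    k=abs(vs-x[0])<5
    print([f'{b:.0f}:{np.median(zs[k&(abs(us-b)<.7)]):.1f}' for b in np.arange(lo,hi,1.) if (k&(abs(us-b)<.7)).any()])
rd=ok&(q[...,0]>q[...,1]+70)&(q[...,0]>q[...,2]+70)&(z>74)&(abs(v)<40)
for sg in (1,-1):
    k=rd&(sg*u>0)
    if k.any(): print('red',k.sum(),np.percentile(u[k],[2,50,98]),np.percentile(v[k],[2,50,98]),z[k].max())
plan(459.5,-126,130,-11.2); print(R.from_quat(s['eef_rot']).as_matrix()[:,0])
E
python3 scr.py
```

```text
[ 459.89 -125.92  144.89] 4.4833 [ 0.96  0.34 -1.7 ]
tab u [-16.53   1.41  16.97] v [-6.23 -0.99  3.98] ztop 164.918388490483
33 60 2997 mean v -2.0956639902670977 circle v,z [-2.09 72.51]
['33:85.4', '34:84.8', '35:84.2', '36:84.0', '37:84.9', '38:85.8', '39:87.0', '40:87.8', '41:88.8', '42:88.9', '43:88.1', '44:87.1', '45:86.2', '46:85.2', '47:84.3', '48:84.0', '49:84.8', '50:85.5', '51:86.8', '52:87.7', '53:88.6', '54:88.8', '55:87.9', '56:87.1', '57:86.1', '58:85.3', '59:83.9']
red 529 [76.11 80.24 84.36] [-19.31   7.58  15.63] 78.59536506525612
linear [-0.9  1.6 15. ] dr [-0.02 -0.    0.  ]
[ 0.98 -0.2  -0.  ]
```

Scaled: 22 mm / 500 = 0.044, 1.2 mm / 500 = 0.0024.

send_rows(targets=[{"linear":[0,0.0024,0.024],"dr":[0,0,0]},{"linear":[0,0.0024,0.044],"dr":[0,0,0]},{"linear":[0,0.0024,0.044],"dr":[0,0,0]},{"linear":[0,0.0024,0.044],"dr":[0,0,0]}])

```text
t: 4.87
eef_pos: [460.6, -124.9, 122.7]
eef_rot: [0.995, -0.096, -0.001, -0.0]
contact_force: [-0.8, -2.0, -2.2]
width: 0.134
grip_force: 41.2
```

Scaled: 3.5 mm / 500 = 0.007, 2 mm / 500 = 0.004.

send_rows(targets=[{"linear":[0,0,0.004],"dr":[0,0,0]},{"linear":[0,0,0.007],"dr":[0,0,0]},{"linear":[0,0,0.007],"dr":[0,0,0]}])

```text
t: 5.12
eef_pos: [461.0, -125.3, 119.6]
eef_rot: [0.995, -0.097, 0.0, -0.0]
contact_force: [-0.4, -1.2, -0.4]
width: 0.134
grip_force: 41.3
```

Scaled: 2.5 mm / 500 = 0.005, 1.5 mm / 500 = 0.003.

send_rows(targets=[{"linear":[0,0.003,0.002],"dr":[0,0,0]},{"linear":[0,0.003,0.005],"dr":[0,0,0]},{"linear":[0,0.003,0.005],"dr":[0,0,0]}])

```text
t: 5.37
eef_pos: [460.7, -127.3, 117.1]
eef_rot: [0.995, -0.097, 0.001, -0.0]
contact_force: [0.2, -1.0, 3.1]
width: 0.134
grip_force: 41.9
```

```bash
python3 scr.py
```

```text
[ 460.7  -127.3   117.08] 5.3667 [ 0.23 -1.02  3.08]
tab u [-15.47   2.41  18.  ] v [-7.42 -2.17  2.8 ] ztop 137.14892729907493
33 60 3826 mean v -2.093520740309748 circle v,z [-2.1  71.12]
['33:83.6', '34:83.0', '35:82.2', '36:82.1', '37:82.9', '38:84.0', '39:84.9', '40:86.1', '41:86.7', '42:86.7', '43:86.1', '44:85.2', '45:84.1', '46:83.2', '47:82.1', '48:82.1', '49:82.9', '50:83.9', '51:84.9', '52:85.9', '53:86.3', '54:86.7', '55:86.1', '56:85.1', '57:84.2', '58:83.1', '59:82.0']
red 743 [76.11 80.46 84.52] [-19.49   7.23  15.58] 79.10872517846073
red 119 [-80.91 -77.52 -74.89] [-15.79 -11.66  10.93] 78.42170491124165
linear [ -1.4  -1.1 -12.9] dr [-0.01 -0.05  0.06]
[ 0.98 -0.19  0.  ]
```

Scaled: -2 mm / 500 = -0.004, -1 mm / 500 = -0.002.

send_rows(targets=[{"linear":[-0.002,0,0],"dr":[0,0,0]},{"linear":[-0.004,0,0],"dr":[0,0,0]}])

```text
t: 5.58
eef_pos: [458.8, -127.0, 117.2]
eef_rot: [0.995, -0.097, 0.001, 0.0]
contact_force: [1.1, -0.5, 1.3]
width: 0.138
grip_force: 41.9
```

Scaled: -2 mm / 500 = -0.004, -1 mm / 500 = -0.002.

send_rows(targets=[{"linear":[-0.002,0,0],"dr":[0,0,0]},{"linear":[-0.004,0,0],"dr":[0,0,0]}])

```text
t: 5.75
eef_pos: [456.2, -126.5, 116.9]
eef_rot: [0.995, -0.097, 0.0, -0.0]
contact_force: [-0.2, 0.7, 1.8]
width: 0.129
grip_force: 41.6
```

Scaled: -2 mm / 500 = -0.004, -1 mm / 500 = -0.002.

send_rows(targets=[{"linear":[-0.002,0,0],"dr":[0,0,0]},{"linear":[-0.004,0,0],"dr":[0,0,0]}])

```text
t: 5.92
eef_pos: [453.9, -126.1, 116.8]
eef_rot: [0.995, -0.097, -0.0, -0.0]
contact_force: [0.7, -0.9, 2.1]
width: 0.137
grip_force: 41.9
```

Scaled: -2 mm / 500 = -0.004, -1 mm / 500 = -0.002.

send_rows(targets=[{"linear":[-0.002,0,0],"dr":[0,0,0]},{"linear":[-0.004,0,0],"dr":[0,0,0]}])

```text
t: 6.08
eef_pos: [453.0, -125.9, 117.0]
eef_rot: [0.995, -0.097, 0.001, 0.0]
contact_force: [2.8, -0.5, 2.5]
width: 0.132
grip_force: 41.8
```

Scaled: -2 mm / 500 = -0.004, -1 mm / 500 = -0.002.

send_rows(targets=[{"linear":[-0.002,0,0],"dr":[0,0,0]},{"linear":[-0.004,0,0],"dr":[0,0,0]}])

```text
t: 6.25
eef_pos: [450.9, -125.3, 117.0]
eef_rot: [0.995, -0.097, 0.0, 0.0]
contact_force: [0.8, -0.1, 1.9]
width: 0.134
grip_force: 41.7
```

Scaled: -2 mm / 500 = -0.004, -1 mm / 500 = -0.002.

send_rows(targets=[{"linear":[-0.002,0,0],"dr":[0,0,0]},{"linear":[-0.004,0,0],"dr":[0,0,0]}])

```text
t: 6.42
eef_pos: [448.0, -124.8, 116.8]
eef_rot: [0.995, -0.097, -0.0, -0.0]
contact_force: [1.3, -0.1, 3.0]
width: 0.132
grip_force: 41.9
```

```bash
python3 scr.py | head -4; python3 -c "
from h import *
plan(544.4,137.7,75,0)"
```

```text
[ 448.04 -124.85  116.81] 6.4167 [ 1.28 -0.05  3.02]
tab u [-28.32 -10.33   5.17] v [-7.51 -2.22  2.74] ztop 136.86619588118822
33 60 4090 mean v -2.116716051258317 circle v,z [-2.13 71.61]
['33:85.0', '34:84.3', '35:83.2', '36:83.1', '37:83.7', '38:85.0', '39:85.7', '40:86.7', '41:87.6', '42:87.7', '43:86.9', '44:86.1', '45:85.1', '46:84.0', '47:83.0', '48:82.8', '49:83.8', '50:84.6', '51:85.7', '52:86.7', '53:87.4', '54:87.7', '55:87.0', '56:86.1', '57:85.3', '58:84.1', '59:83.0']
linear [  44.2 -276.2   41.7] dr [-1.000e-02  6.000e-02 -1.114e+01]
```

Scaled: -232 mm / 500 = -0.464, -193 mm / 500 = -0.386, -11.1 degrees / 180 = -0.0617.

send_rows(targets=[{"linear":[0,0,-0.04],"dr":[0,0,0]},{"linear":[0,0,-0.08],"dr":[0,0,0]},{"linear":[0.012,-0.074,-0.08],"dr":[0,0,-0.0222]},{"linear":[0.024,-0.152,-0.08],"dr":[0,0,-0.0444]},{"linear":[0.036,-0.23,-0.08],"dr":[0,0,-0.0617]},{"linear":[0.05,-0.308,-0.08],"dr":[0,0,-0.0617]},{"linear":[0.062,-0.386,-0.08],"dr":[0,0,-0.0617]},{"linear":[0.074,-0.464,-0.08],"dr":[0,0,-0.0617]}])

```text
t: 7.13
eef_pos: [528.8, 97.1, 156.3]
eef_rot: [1.0, -0.0, -0.001, 0.0]
contact_force: [1.5, -0.2, -2.2]
width: 0.131
grip_force: 41.2
```

```bash
python3 -c "
from h import *
plan(544.4,137.7,125,0)"
```

```text
linear [ 15.6 -40.7  31.2] dr [ 0.04  0.14 -0.05]
```

send_rows(targets=[{"linear":[0.03,-0.082,0.02],"dr":[0,0,0]},{"linear":[0.03,-0.082,0.062],"dr":[0,0,0]},{"linear":[0.03,-0.082,0.062],"dr":[0,0,0]},{"linear":[0.03,-0.082,0.062],"dr":[0,0,0]}])

```text
t: 7.47
eef_pos: [542.8, 136.3, 124.4]
eef_rot: [1.0, 0.0, -0.002, 0.001]
contact_force: [0.3, -0.5, -2.5]
width: 0.134
grip_force: 41.3
```

```bash
python3 -c "
from h import *
plan(544.4,137.7,76,0)"
```

```text
linear [ 1.8 -1.5 48.4] dr [0.11 0.27 0.03]
```

Scaled: 48.5 mm / 500 = 0.097, 1.5 mm / 500 = 0.003.

send_rows(targets=[{"linear":[0.003,-0.0024,0.03],"dr":[0,0,0]},{"linear":[0.003,-0.0024,0.064],"dr":[0,0,0]},{"linear":[0.003,-0.0024,0.088],"dr":[0,0,0]},{"linear":[0.003,-0.0024,0.097],"dr":[0,0,0]},{"linear":[0.003,-0.0024,0.097],"dr":[0,0,0]}])

```text
t: 7.88
eef_pos: [545.5, 136.2, 77.1]
eef_rot: [1.0, -0.001, -0.001, 0.001]
contact_force: [-0.0, -0.1, -2.3]
width: 0.133
grip_force: 41.3
```

Scaled: 2 mm / 500 = 0.004, 1.5 mm / 500 = 0.003.

send_rows(targets=[{"linear":[0,0,0.003],"dr":[0,0,0]},{"linear":[0,0,0.004],"dr":[0,0,0]},{"linear":[0,0,0.004],"dr":[0,0,0]}])

```text
t: 8.13
eef_pos: [546.5, 137.5, 76.2]
eef_rot: [1.0, -0.001, 0.001, -0.0]
contact_force: [-0.5, 0.3, -1.2]
width: 0.133
grip_force: 41.3
```

Scaled: -115 mm / 500 = -0.23, -80 mm / 500 = -0.16.

send_rows(targets=[{"linear":[0,0,0],"dr":[0,0,0]},{"linear":[0,0,0],"dr":[0,0,0]},{"linear":[0,0,0],"dr":[0,0,0]},{"linear":[0,0,-0.04],"dr":[0,0,0]},{"linear":[0,0,-0.11],"dr":[0,0,0]},{"linear":[0.004,-0.07,-0.16],"dr":[0,0,0]},{"linear":[0.008,-0.15,-0.16],"dr":[0,0,0]},{"linear":[0.012,-0.23,-0.16],"dr":[0,0,0]}], fingers=40)

```text
t: 8.8
eef_pos: [553.6, 253.9, 158.0]
eef_rot: [1.0, -0.002, 0.002, -0.001]
contact_force: [0.6, 0.8, -0.6]
width: 0.469
grip_force: 0.0
```

Scaled: -65 mm / 500 = -0.13, -40 mm / 500 = -0.08.

send_rows(targets=[{"linear":[0,-0.08,0],"dr":[0,0,0]},{"linear":[0,-0.13,0],"dr":[0,0,0]},{"linear":[0,-0.13,0],"dr":[0,0,0]},{"linear":[0,-0.13,0],"dr":[0,0,0]}])

```text
t: 9.13
eef_pos: [551.5, 319.7, 155.1]
eef_rot: [1.0, 0.001, -0.0, -0.0]
contact_force: [-0.1, -1.2, -0.4]
width: 0.468
grip_force: 0.0
```

```bash
python3 leafs.py; python3 -c "
from h import *
plan(550,317,75,0)"
```

```text
[551.45 319.74 155.11] 9.1333
tab 1044 [550.87 317.33  93.73] ((550.4003295898438, 317.2944641113281), (11.200766563415527, 35.257503509521484), 88.6799545288086) 94.57471440247694
tab 994 [552.88 227.85  93.64] ((552.25830078125, 227.51065063476562), (11.434619903564453, 34.8017463684082), 89.79247283935547) 94.47287737209791
tab 896 [546.33 136.83  93.54] ((545.9525756835938, 136.47567749023438), (12.409873008728027, 35.340030670166016), 89.17680358886719) 94.2944768405014
linear [-2.   0.6 80.2] dr [0.04 0.01 0.01]
```

Scaled: 80 mm / 500 = 0.16, -1.5 mm / 500 = -0.003.

send_rows(targets=[{"linear":[-0.003,0.0006,0.06],"dr":[0,0,0]},{"linear":[-0.003,0.0006,0.124],"dr":[0,0,0]},{"linear":[-0.003,0.0006,0.16],"dr":[0,0,0]},{"linear":[-0.003,0.0006,0.16],"dr":[0,0,0]},{"linear":[-0.003,0.0006,0.16],"dr":[0,0,0]}])

```text
t: 9.6
eef_pos: [550.9, 315.5, 75.1]
eef_rot: [1.0, -0.001, -0.001, 0.001]
contact_force: [-0.1, -0.1, 0.1]
width: 0.471
grip_force: 0.0
```

send_rows(targets=[{"linear":[0,0,0],"dr":[0,0,0]},{"linear":[0,0,0],"dr":[0,0,0]},{"linear":[0,0,0],"dr":[0,0,0]},{"linear":[0,0,0],"dr":[0,0,0]},{"linear":[0,0,0],"dr":[0,0,0]}], fingers=0)

```text
t: 10.02
eef_pos: [551.9, 317.6, 77.2]
eef_rot: [1.0, -0.001, 0.001, -0.001]
contact_force: [-0.4, -1.1, 7.6]
width: 0.132
grip_force: 43.4
```

```bash
python3 -c "
from h import *
plan(459.5,-127,145,-11.2)"
```

```text
linear [-91.7 444.6 -68.6] dr [-0.09 -0.14 11.13]
```

Scaled: 220 mm / 500 = 0.44, 180 mm / 500 = 0.36, 6 degrees / 180 = 0.0333.

send_rows(targets=[{"linear":[0,0,-0.08],"dr":[0,0,0]},{"linear":[0,0,-0.16],"dr":[0,0,0]},{"linear":[-0.004,0.04,-0.2],"dr":[0,0,0]},{"linear":[-0.02,0.12,-0.21],"dr":[0,0,0]},{"linear":[-0.036,0.2,-0.21],"dr":[0,0,0]},{"linear":[-0.052,0.28,-0.21],"dr":[0,0,0]},{"linear":[-0.068,0.36,-0.21],"dr":[0,0,0.0167]},{"linear":[-0.084,0.44,-0.21],"dr":[0,0,0.0333]}])

```text
t: 10.68
eef_pos: [507.9, 95.7, 181.1]
eef_rot: [0.999, -0.054, 0.001, -0.0]
contact_force: [0.5, 0.2, -1.6]
width: 0.132
grip_force: 42.1
```

Scaled: 195 mm / 500 = 0.39, 156 mm / 500 = 0.312, 5.1 degrees / 180 = 0.0283.

send_rows(targets=[{"linear":[-0.024,0.078,0.012],"dr":[0,0,0.0283]},{"linear":[-0.048,0.156,0.024],"dr":[0,0,0.0283]},{"linear":[-0.072,0.234,0.036],"dr":[0,0,0.0283]},{"linear":[-0.096,0.312,0.048],"dr":[0,0,0.0283]},{"linear":[-0.12,0.39,0.06],"dr":[0,0,0.0283]}])

```text
t: 11.1
eef_pos: [427.5, -91.6, 150.8]
eef_rot: [0.995, -0.097, 0.001, -0.0]
contact_force: [1.2, -1.1, -1.8]
width: 0.129
grip_force: 42.2
```

```bash
python3 -c "
from h import *
plan(461,-127.5,145,-11.2)"
```

```text
linear [39.8 28.8  5.9] dr [-0.01 -0.08  0.09]
```

Scaled: 40 mm / 500 = 0.08, 29 mm / 500 = 0.058.

send_rows(targets=[{"linear":[0.054,0.04,0.008],"dr":[0,0,0]},{"linear":[0.08,0.058,0.012],"dr":[0,0,0]},{"linear":[0.08,0.058,0.012],"dr":[0,0,0]},{"linear":[0.08,0.058,0.012],"dr":[0,0,0]}])

```text
t: 11.43
eef_pos: [462.3, -127.0, 144.6]
eef_rot: [0.995, -0.098, 0.0, -0.0]
contact_force: [-0.3, -0.2, -2.1]
width: 0.14
grip_force: 42.1
```

```bash
python3 scr.py
```

```text
[ 462.31 -127.03  144.59] 11.4333 [-0.3  -0.15 -2.06]
tab u [-14.96   2.7   18.43] v [-6.9  -1.57  3.46] ztop 162.26722461160023
33 60 2969 mean v -2.1948727961610413 circle v,z [-2.15 72.51]
['33:85.7', '34:84.9', '35:84.2', '36:84.1', '37:85.0', '38:85.7', '39:87.0', '40:87.8', '41:88.7', '42:88.8', '43:88.2', '44:87.5', '45:86.4', '46:85.2', '47:84.4', '48:84.7', '49:85.1', '50:85.8', '51:86.8', '52:87.7', '53:88.3', '54:88.4', '55:87.9', '56:87.1', '57:86.1', '58:85.2', '59:84.2']
red 535 [76.16 80.31 84.45] [-19.27   7.18  15.33] 78.58826299937303
red 32 [-83.41 -82.34 -80.14] [-15.51   7.72  12.05] 77.8127533520186
linear [-2.3  0.3 14.6] dr [-0.02  0.01  0.05]
[ 0.98 -0.19  0.  ]
```

Scaled: 22 mm / 500 = 0.044, 20 mm / 500 = 0.04.

send_rows(targets=[{"linear":[0,0.0012,0.024],"dr":[0,0,0]},{"linear":[0,0.0012,0.04],"dr":[0,0,0]},{"linear":[0,0.0012,0.044],"dr":[0,0,0]},{"linear":[0,0.0012,0.044],"dr":[0,0,0]}])

```text
t: 11.82
eef_pos: [461.3, -126.1, 122.0]
eef_rot: [0.995, -0.096, -0.001, -0.0]
contact_force: [-0.4, -0.1, -1.6]
width: 0.131
grip_force: 42.3
```

Scaled: 2.5 mm / 500 = 0.005, 1 mm / 500 = 0.002.

send_rows(targets=[{"linear":[0,0,0.002],"dr":[0,0,0]},{"linear":[0,0,0.005],"dr":[0,0,0]},{"linear":[0,0,0.005],"dr":[0,0,0]}])

```text
t: 12.07
eef_pos: [462.1, -126.7, 120.1]
eef_rot: [0.995, -0.097, 0.0, -0.0]
contact_force: [-0.6, 1.8, 2.2]
width: 0.133
grip_force: 42.7
```

Scaled: -2 mm / 500 = -0.004, -1 mm / 500 = -0.002.

send_rows(targets=[{"linear":[-0.002,-0.001,0.001],"dr":[0,0,0]},{"linear":[-0.004,-0.001,0.001],"dr":[0,0,0]}])

```text
t: 12.23
eef_pos: [460.8, -126.2, 119.8]
eef_rot: [0.995, -0.097, 0.001, 0.0]
contact_force: [1.5, 0.6, 2.8]
width: 0.134
grip_force: 42.8
```

Scaled: -2 mm / 500 = -0.004, -1 mm / 500 = -0.002.

send_rows(targets=[{"linear":[-0.002,0,0],"dr":[0,0,0]},{"linear":[-0.004,0,0],"dr":[0,0,0]}])

```text
t: 12.4
eef_pos: [458.4, -125.8, 119.6]
eef_rot: [0.995, -0.097, 0.0, 0.0]
contact_force: [0.2, -0.3, 2.4]
width: 0.128
grip_force: 42.8
```

Scaled: -2 mm / 500 = -0.004, -1 mm / 500 = -0.002.

send_rows(targets=[{"linear":[-0.002,0,0],"dr":[0,0,0]},{"linear":[-0.004,0,0],"dr":[0,0,0]}])

```text
t: 12.57
eef_pos: [456.4, -125.4, 119.5]
eef_rot: [0.995, -0.097, 0.0, 0.0]
contact_force: [1.7, -0.3, 2.1]
width: 0.134
grip_force: 42.9
```

Scaled: -2 mm / 500 = -0.004, -1 mm / 500 = -0.002.

send_rows(targets=[{"linear":[-0.002,0,0],"dr":[0,0,0]},{"linear":[-0.004,0,0],"dr":[0,0,0]}])

```text
t: 12.73
eef_pos: [454.1, -124.9, 119.4]
eef_rot: [0.995, -0.097, -0.0, -0.0]
contact_force: [0.8, 0.4, 2.5]
width: 0.134
grip_force: 42.8
```

Scaled: -2 mm / 500 = -0.004, -1 mm / 500 = -0.002.

send_rows(targets=[{"linear":[-0.002,0,0],"dr":[0,0,0]},{"linear":[-0.004,0,0],"dr":[0,0,0]}])

```text
t: 12.9
eef_pos: [452.5, -124.6, 119.5]
eef_rot: [0.995, -0.097, 0.0, 0.0]
contact_force: [2.0, -0.7, 2.6]
width: 0.133
grip_force: 42.8
```

send_rows(targets=[{"linear":[-0.002,0,0],"dr":[0,0,0]},{"linear":[-0.004,0,0],"dr":[0,0,0]}])

```text
t: 13.07
eef_pos: [450.3, -124.1, 119.4]
eef_rot: [0.995, -0.097, 0.0, 0.0]
contact_force: [0.8, -0.2, 2.5]
width: 0.132
grip_force: 42.9
```

```bash
python3 scr.py | head -4; python3 -c "
from h import *
plan(550.5,317.3,170,0)"
```

```text
[ 450.28 -124.15  119.42] 13.0667 [ 0.75 -0.16  2.51]
tab u [-27.56  -9.67   6.03] v [-6.4  -1.09  3.91] ztop 137.09323590983558
33 60 3859 mean v -2.1565365272403354 circle v,z [-2.13 71.17]
['33:84.4', '34:83.5', '35:82.4', '36:82.1', '37:83.4', '38:84.3', '39:85.2', '40:86.1', '41:86.7', '42:87.0', '43:86.3', '44:85.4', '45:84.6', '46:83.5', '47:82.4', '48:82.2', '49:83.1', '50:84.0', '51:85.1', '52:85.8', '53:86.7', '54:87.0', '55:86.4', '56:85.6', '57:84.5', '58:83.5', '59:82.4']
linear [  13.6 -452.5  -50.7] dr [-1.000e-02  5.000e-02 -1.114e+01]
```

Scaled: -249 mm / 500 = -0.498, -209 mm / 500 = -0.418, -11.1 degrees / 180 = -0.0617.

send_rows(targets=[{"linear":[0,0,-0.05],"dr":[0,0,0]},{"linear":[0,-0.02,-0.11],"dr":[0,0,0]},{"linear":[0.002,-0.098,-0.124],"dr":[0,0,-0.0222]},{"linear":[0.004,-0.178,-0.124],"dr":[0,0,-0.0444]},{"linear":[0.008,-0.258,-0.124],"dr":[0,0,-0.0617]},{"linear":[0.01,-0.338,-0.124],"dr":[0,0,-0.0617]},{"linear":[0.012,-0.418,-0.124],"dr":[0,0,-0.0617]},{"linear":[0.014,-0.498,-0.124],"dr":[0,0,-0.0617]}])

```text
t: 13.78
eef_pos: [504.4, 120.5, 180.9]
eef_rot: [1.0, -0.0, -0.001, 0.0]
contact_force: [1.3, -1.1, -2.5]
width: 0.136
grip_force: 42.1
```

```bash
python3 -c "
from h import *
plan(550.5,317.3,170,0)"
```

```text
linear [  45.9 -196.9   10.7] dr [ 0.04  0.11 -0.05]
```

Scaled: -196 mm / 500 = -0.392, -156 mm / 500 = -0.312.

send_rows(targets=[{"linear":[0.018,-0.078,0],"dr":[0,0,0]},{"linear":[0.036,-0.156,0],"dr":[0,0,0]},{"linear":[0.054,-0.234,0],"dr":[0,0,0]},{"linear":[0.072,-0.312,0],"dr":[0,0,0]},{"linear":[0.092,-0.392,0.03],"dr":[0,0,0]},{"linear":[0.092,-0.392,0.1],"dr":[0,0,0]},{"linear":[0.092,-0.392,0.11],"dr":[0,0,0]},{"linear":[0.092,-0.392,0.11],"dr":[0,0,0]}])

```text
t: 14.45
eef_pos: [549.1, 313.6, 123.2]
eef_rot: [1.0, 0.0, -0.003, 0.002]
contact_force: [-0.2, -0.5, -1.0]
width: 0.132
grip_force: 42.1
```

```bash
python3 -c "
from h import *
plan(550.5,317.3,79,0)"
```

```text
linear [ 1.7 -3.8 44.2] dr [0.25 0.35 0.01]
```

Scaled: 15 mm / 500 = 0.03, -1.5 mm / 500 = -0.003.

send_rows(targets=[{"linear":[0.002,-0.003,0.024],"dr":[0,0,0]},{"linear":[0.002,-0.003,0.03],"dr":[0,0,0]},{"linear":[0.002,-0.003,0.03],"dr":[0,0,0]}])

```text
t: 14.7
eef_pos: [552.6, 315.2, 111.5]
eef_rot: [1.0, -0.001, -0.0, 0.0]
contact_force: [-0.0, 0.1, -2.2]
width: 0.131
grip_force: 42.1
```

```bash
python3 -c "
from h import *
plan(550.5,317.3,79,0)"
```

```text
linear [-2.1 -2.1 32.5] dr [ 0.02  0.01 -0.12]
```

send_rows(targets=[{"linear":[-0.003,-0.0036,0.03],"dr":[0,0,0]},{"linear":[-0.003,-0.0036,0.054],"dr":[0,0,0]},{"linear":[-0.003,-0.0036,0.064],"dr":[0,0,0]},{"linear":[-0.003,-0.0036,0.064],"dr":[0,0,0]}])

```text
t: 15.03
eef_pos: [550.3, 317.3, 78.4]
eef_rot: [1.0, -0.001, -0.001, 0.001]
contact_force: [-0.7, -0.6, -2.3]
width: 0.134
grip_force: 42.1
```

Scaled: 2 mm / 500 = 0.004, 1 mm / 500 = 0.002.

send_rows(targets=[{"linear":[0,0,0.002],"dr":[0,0,0]},{"linear":[0,0,0.004],"dr":[0,0,0]},{"linear":[0,0,0.004],"dr":[0,0,0]}])

```text
t: 15.28
eef_pos: [551.2, 318.1, 77.8]
eef_rot: [1.0, -0.0, 0.0, -0.0]
contact_force: [0.7, 0.5, -1.8]
width: 0.132
grip_force: 42.1
```

Scaled: 1 mm / 500 = 0.002.

send_rows(targets=[{"linear":[0,0,0.002],"dr":[0,0,0]},{"linear":[0,0,0.002],"dr":[0,0,0]}])

```text
t: 15.45
eef_pos: [551.3, 318.2, 77.2]
eef_rot: [1.0, -0.0, 0.0, -0.0]
contact_force: [-0.9, -0.7, 2.7]
width: 0.135
grip_force: 42.8
```

Scaled: 91 mm / 500 = 0.182, -78 mm / 500 = -0.156.

send_rows(targets=[{"linear":[0,0,0],"dr":[0,0,0]},{"linear":[0,0,0],"dr":[0,0,0]},{"linear":[0,0,0],"dr":[0,0,0]},{"linear":[0,0,-0.04],"dr":[0,0,0]},{"linear":[0,0,-0.11],"dr":[0,0,0]},{"linear":[0,0.07,-0.156],"dr":[0,0,0]},{"linear":[0.002,0.14,-0.156],"dr":[0,0,0]},{"linear":[0.002,0.182,-0.156],"dr":[0,0,0]}], fingers=40)

```text
t: 16.12
eef_pos: [553.0, 223.7, 156.2]
eef_rot: [1.0, -0.001, 0.002, 0.0]
contact_force: [0.2, -0.9, -0.1]
width: 0.47
grip_force: 0.0
```

send_rows(targets=[{"linear":[0,0,0],"dr":[0,0,0]},{"linear":[0,0,0],"dr":[0,0,0]}])

```text
t: 16.28
eef_pos: [552.2, 225.6, 154.7]
eef_rot: [1.0, -0.002, 0.0, 0.0]
contact_force: [-0.1, 0.7, 0.3]
width: 0.467
grip_force: 0.0
```

```bash
python3 leafs.py; python3 -c "
from h import *
plan(552,227.5,75,0)"
```

```text
[552.2  225.56 154.74] 16.2833
tab 1085 [550.03 316.8   93.72] ((549.4279174804688, 316.97247314453125), (12.247586250305176, 35.53056335449219), 89.55349731445312) 94.51554931333959
tab 1041 [553.33 227.48  93.73] ((552.4571533203125, 227.43861389160156), (11.066854476928711, 34.80607223510742), 89.42035675048828) 94.49412888728457
tab 956 [546.17 136.69  93.62] ((545.83056640625, 136.51722717285156), (34.458675384521484, 11.294434547424316), 0.1763562262058258) 94.4015277095311
linear [ 0.  -0.2 79.6] dr [-0.04 -0.01 -0.08]
```

Two leaves were tried, neither dropped home, and both are back on their blocks. Next is the middle leaf.

Scaled: 79.5 mm / 500 = 0.159, 62 mm / 500 = 0.124.

send_rows(targets=[{"linear":[0.0006,-0.001,0.06],"dr":[0,0,0]},{"linear":[0.0006,-0.001,0.124],"dr":[0,0,0]},{"linear":[0.0006,-0.001,0.159],"dr":[0,0,0]},{"linear":[0.0006,-0.001,0.159],"dr":[0,0,0]},{"linear":[0.0006,-0.001,0.159],"dr":[0,0,0]}])

```text
t: 16.75
eef_pos: [551.4, 228.8, 74.1]
eef_rot: [1.0, 0.001, -0.001, 0.0]
contact_force: [0.2, 0.5, 0.4]
width: 0.467
grip_force: 0.0
```

send_rows(targets=[{"linear":[0,0,0],"dr":[0,0,0]},{"linear":[0,0,0],"dr":[0,0,0]},{"linear":[0,0,0],"dr":[0,0,0]},{"linear":[0,0,0],"dr":[0,0,0]},{"linear":[0,0,0],"dr":[0,0,0]}], fingers=0)

```text
t: 17.17
eef_pos: [553.0, 228.4, 76.4]
eef_rot: [1.0, -0.0, 0.001, -0.001]
contact_force: [-0.7, 0.7, 6.8]
width: 0.133
grip_force: 42.7
```

```bash
python3 -c "
from h import *
plan(461,-127.5,170,-11.2)"
```

```text
linear [-91.6 355.8 -94.4] dr [-0.11 -0.13 11.17]
```

Scaled: 219 mm / 500 = 0.438, 180 mm / 500 = 0.36, 11.2 degrees / 180 = 0.0622.

send_rows(targets=[{"linear":[0,0,-0.08],"dr":[0,0,0]},{"linear":[0,0,-0.16],"dr":[0,0,0]},{"linear":[-0.016,0.05,-0.21],"dr":[0,0,0]},{"linear":[-0.036,0.126,-0.21],"dr":[0,0,0]},{"linear":[-0.056,0.204,-0.21],"dr":[0,0,0.0167]},{"linear":[-0.076,0.282,-0.21],"dr":[0,0,0.0333]},{"linear":[-0.096,0.36,-0.21],"dr":[0,0,0.0622]},{"linear":[-0.116,0.438,-0.21],"dr":[0,0,0.0622]}])

```text
t: 17.83
eef_pos: [493.1, 6.9, 180.5]
eef_rot: [0.995, -0.101, 0.0, -0.0]
contact_force: [-0.1, -1.7, -2.0]
width: 0.132
grip_force: 41.5
```

```bash
python3 -c "
from h import *
plan(461,-127.5,145,-11.2)"
```

```text
linear [ -4.5 138.1  35.4] dr [-0.02 -0.04 -0.36]
```

Scaled: 138 mm / 500 = 0.276, -4.5 mm / 500 = -0.009, -0.3 degrees / 180 = -0.0017.

send_rows(targets=[{"linear":[-0.002,0.078,0.01],"dr":[0,0,0]},{"linear":[-0.004,0.156,0.03],"dr":[0,0,0]},{"linear":[-0.008,0.232,0.05],"dr":[0,0,-0.0017]},{"linear":[-0.009,0.276,0.07],"dr":[0,0,-0.0017]},{"linear":[-0.009,0.276,0.07],"dr":[0,0,-0.0017]},{"linear":[-0.009,0.276,0.07],"dr":[0,0,-0.0017]}])

```text
t: 18.33
eef_pos: [461.9, -127.2, 144.8]
eef_rot: [0.995, -0.097, -0.0, 0.0]
contact_force: [0.1, 1.4, -2.2]
width: 0.134
grip_force: 41.5
```

```bash
python3 scr.py
```

```text
[ 461.88 -127.19  144.84] 18.3333 [ 0.14  1.4  -2.17]
tab u [-14.44   3.44  18.91] v [-7.12 -1.82  3.17] ztop 163.30287968968153
33 60 2972 mean v -2.067258628099884 circle v,z [-2.09 72.55]
['33:85.6', '34:84.9', '35:83.9', '36:83.9', '37:85.0', '38:85.8', '39:87.3', '40:87.8', '41:88.5', '42:88.5', '43:88.0', '44:87.4', '45:86.3', '46:85.4', '47:84.4', '48:84.2', '49:85.0', '50:85.9', '51:87.0', '52:87.8', '53:88.5', '54:88.3', '55:87.8', '56:86.8', '57:86.0', '58:85.2', '59:83.7']
red 537 [76.19 80.36 84.5 ] [-19.42 -11.21  15.67] 78.73976579442379
red 21 [-83.24 -82.63 -80.59] [-15.66 -11.87  11.45] 77.50232649086988
linear [-3.1  0.8 15.1] dr [-0.02 -0.    0.19]
[ 0.98 -0.19 -0.  ]
```

send_rows(targets=[{"linear":[0.006,0.0006,0.024],"dr":[0,0,0]},{"linear":[0.006,0.0006,0.04],"dr":[0,0,0]},{"linear":[0.006,0.0006,0.045],"dr":[0,0,0]},{"linear":[0.006,0.0006,0.045],"dr":[0,0,0]}])

```text
t: 18.72
eef_pos: [465.3, -125.8, 121.9]
eef_rot: [0.996, -0.095, -0.001, -0.0]
contact_force: [-1.0, -0.1, -1.7]
width: 0.133
grip_force: 41.5
```

Scaled: 3 mm / 500 = 0.006, 1.5 mm / 500 = 0.003.

send_rows(targets=[{"linear":[0,0,0.003],"dr":[0,0,0]},{"linear":[0,0,0.006],"dr":[0,0,0]},{"linear":[0,0,0.006],"dr":[0,0,0]}])

```text
t: 18.97
eef_pos: [465.7, -126.2, 119.6]
eef_rot: [0.995, -0.095, 0.0, -0.0]
contact_force: [-0.6, 1.6, 2.1]
width: 0.129
grip_force: 42.2
```

Scaled: -1 mm / 500 = -0.002.

send_rows(targets=[{"linear":[-0.002,0,0],"dr":[0,0,0]},{"linear":[-0.002,0,0],"dr":[0,0,0]}])

```text
t: 19.13
eef_pos: [464.5, -126.4, 119.7]
eef_rot: [0.995, -0.095, 0.0, -0.0]
contact_force: [-1.7, 1.4, 1.5]
width: 0.136
grip_force: 42.1
```

Scaled: -1 mm / 500 = -0.002.

send_rows(targets=[{"linear":[-0.002,0,0],"dr":[0,0,0]},{"linear":[-0.002,0,0],"dr":[0,0,0]}])

```text
t: 19.3
eef_pos: [463.2, -126.3, 119.4]
eef_rot: [0.995, -0.095, -0.0, -0.0]
contact_force: [-2.8, 0.3, 1.3]
width: 0.131
grip_force: 42.0
```

Scaled: -1 mm / 500 = -0.002.

send_rows(targets=[{"linear":[-0.002,0,0],"dr":[0,0,0]},{"linear":[-0.002,0,0],"dr":[0,0,0]}])

```text
t: 19.47
eef_pos: [462.4, -126.2, 119.3]
eef_rot: [0.995, -0.095, -0.0, 0.0]
contact_force: [-1.0, -0.4, -1.0]
width: 0.133
grip_force: 41.7
```

Scaled: -1 mm / 500 = -0.002.

send_rows(targets=[{"linear":[-0.002,0,0],"dr":[0,0,0]},{"linear":[-0.002,0,0],"dr":[0,0,0]}])

```text
t: 19.63
eef_pos: [461.5, -126.0, 119.3]
eef_rot: [0.995, -0.095, -0.0, 0.0]
contact_force: [-0.6, 0.1, -1.0]
width: 0.133
grip_force: 41.7
```

Scaled: -1 mm / 500 = -0.002, 0.5 mm / 500 = 0.001.

send_rows(targets=[{"linear":[-0.002,0,0.001],"dr":[0,0,0]},{"linear":[-0.002,0,0.001],"dr":[0,0,0]}])

```text
t: 19.8
eef_pos: [460.4, -125.8, 118.7]
eef_rot: [0.995, -0.095, -0.0, -0.0]
contact_force: [0.1, 0.4, -1.5]
width: 0.136
grip_force: 41.7
```

```bash
python3 scr.py
```

```text
[ 460.44 -125.75  118.75] 19.8 [ 0.08  0.36 -1.51]
tab u [-16.21   1.78  17.35] v [-5.99 -0.76  4.24] ztop 137.1712998643738
33 60 3934 mean v -2.0643143033434974 circle v,z [-2.12 72.73]
['33:85.8', '34:85.2', '35:84.1', '36:83.7', '37:85.0', '38:85.9', '39:86.7', '40:88.0', '41:88.6', '42:88.6', '43:88.0', '44:87.1', '45:86.2', '46:85.3', '47:84.3', '48:84.0', '49:85.0', '50:85.9', '51:86.8', '52:87.7', '53:88.4', '54:88.5', '55:88.2', '56:87.2', '57:86.3', '58:85.3', '59:84.2']
-60 -30 50 mean v -3.2567339302122855 circle v,z [-2.26 85.41]
['-60:84.0', '-59:84.8', '-58:85.4', '-57:86.7', '-56:88.0', '-55:88.2']
red 705 [76.39 80.44 84.48] [-19.29   7.27  15.55] 78.54926662582756
red 164 [-82.78 -78.91 -75.02] [-14.72   8.01  12.24] 78.26613257576514
linear [ -1.    0.5 -11.2] dr [-0.    0.01  0.26]
[ 0.98 -0.19 -0.  ]
```

Scaled: 1.1 mm / 500 = 0.0022, 1 mm / 500 = 0.002, 0.2 degrees / 180 = 0.0011.

send_rows(targets=[{"linear":[-0.001,0.0022,0.001],"dr":[0,0,0.0011]},{"linear":[-0.001,0.0022,0.002],"dr":[0,0,0.0011]},{"linear":[-0.001,0.0022,0.002],"dr":[0,0,0.0011]}])

```text
t: 20.1
eef_pos: [459.8, -126.8, 117.8]
eef_rot: [0.995, -0.097, -0.0, 0.0]
contact_force: [0.2, 0.0, -2.0]
width: 0.133
grip_force: 41.7
```

Scaled: 0.7 mm / 500 = 0.0014.

send_rows(targets=[{"linear":[0,0,0.0014],"dr":[0,0,0]},{"linear":[0,0,0.0014],"dr":[0,0,0]},{"linear":[0,0,0.0014],"dr":[0,0,0]}])

```text
t: 20.35
eef_pos: [460.0, -126.8, 117.2]
eef_rot: [0.995, -0.097, 0.0, -0.0]
contact_force: [-1.2, 0.2, -2.0]
width: 0.132
grip_force: 41.7
```

```bash
python3 scr.py
```

```text
[ 460.01 -126.76  117.19] 20.35 [-1.23  0.17 -1.99]
tab u [-16.4    1.49  17.03] v [-7.08 -1.77  3.24] ztop 135.60890896646666
33 60 3996 mean v -2.1776578184420963 circle v,z [-2.16 72.7 ]
['33:85.7', '34:85.1', '35:84.1', '36:84.1', '37:85.0', '38:85.6', '39:86.8', '40:87.8', '41:88.5', '42:88.7', '43:88.1', '44:87.2', '45:86.1', '46:85.2', '47:84.1', '48:83.8', '49:84.9', '50:85.9', '51:86.7', '52:87.9', '53:88.6', '54:88.5', '55:88.2', '56:87.2', '57:86.4', '58:85.1', '59:84.0']
-60 -30 108 mean v -2.266883524701442 circle v,z [-2.23 83.81]
['-60:84.3', '-59:84.7', '-58:85.5', '-57:86.6', '-56:87.7', '-55:88.4', '-54:88.9', '-53:90.1']
red 744 [76.17 80.38 84.58] [-19.45  -2.05  15.51] 79.2246501038046
red 141 [-81.45 -78.1  -74.94] [-15.41   7.17  11.34] 78.02672243126804
linear [ -0.7  -0.6 -12.8] dr [-0.   -0.01  0.06]
[ 0.98 -0.19  0.  ]
```

Scaled: 0.5 mm / 500 = 0.001, -0.3 mm / 500 = -0.0006.

send_rows(targets=[{"linear":[-0.0006,0.0004,0.001],"dr":[0,0,0]},{"linear":[-0.0006,0.0004,0.001],"dr":[0,0,0]}])

```text
t: 20.57
eef_pos: [460.0, -126.9, 116.8]
eef_rot: [0.995, -0.097, 0.0, -0.0]
contact_force: [0.3, 0.4, 0.9]
width: 0.13
grip_force: 42.0
```

send_rows(targets=[{"linear":[0,0,0],"dr":[0,0,0]},{"linear":[0,0,0],"dr":[0,0,0]},{"linear":[0,0,0],"dr":[0,0,0]}], fingers=30)

```text
t: 20.82
eef_pos: [459.5, -126.9, 116.7]
eef_rot: [0.995, -0.097, -0.0, 0.0]
contact_force: [-0.2, -0.7, -0.2]
width: 0.348
grip_force: 0.0
```

Scaled: -60 mm / 500 = -0.12, -40 mm / 500 = -0.08.

send_rows(targets=[{"linear":[0,0,-0.03],"dr":[0,0,0]},{"linear":[0,0,-0.08],"dr":[0,0,0]},{"linear":[0,0,-0.12],"dr":[0,0,0]},{"linear":[0,0,-0.12],"dr":[0,0,0]},{"linear":[0,0,-0.12],"dr":[0,0,0]}])

```text
t: 21.23
eef_pos: [460.1, -127.0, 177.5]
eef_rot: [0.995, -0.097, 0.001, 0.0]
contact_force: [-0.6, -0.3, -0.0]
width: 0.353
grip_force: 0.0
```

```bash
python3 scr.py; python3 - <<'E'
from h import *
import glob,os
f=max(glob.glob('pics/w_s[0-9]*.png'),key=os.path.getmtime); i=cv2.imread(f); p,d,m,T=grab('scene')
c=cv2.resize(p[110:230,190:390,::-1],(640,384),interpolation=cv2.INTER_CUBIC)
cv2.imwrite('pics/fin.png',cv2.resize(np.vstack([i[:,:],c]),(480,588)))
E
```

```text
[ 460.15 -127.01  177.54] 21.2333 [-0.56 -0.26 -0.02]
tab u [-16.61   0.83  16.88] v [-7.18 -1.86  3.5 ] ztop 135.6648614697894
33 60 2241 mean v -2.0821989090122024 circle v,z [-2.09 72.59]
['33:85.2', '34:84.9', '35:83.9', '36:83.7', '37:85.0', '38:86.1', '39:86.6', '40:88.3', '41:88.7', '42:88.5', '43:87.6', '44:86.9', '45:86.2', '46:85.4', '47:84.0', '48:83.9', '49:85.0', '50:86.1', '51:86.9', '52:88.0', '53:88.4', '54:88.2', '55:88.0', '56:87.2', '57:86.2', '58:85.0', '59:83.7']
-60 -30 1315 mean v -2.4507725939795857 circle v,z [-2.34 71.36]
['-60:83.8', '-59:84.2', '-58:85.7', '-57:86.1', '-56:88.1', '-55:88.6', '-54:88.5', '-53:87.9', '-52:87.0', '-51:85.9', '-50:84.8', '-49:84.1', '-48:84.2', '-47:85.6', '-46:85.8', '-45:87.1', '-44:88.3', '-43:88.5', '-42:88.7', '-41:89.2']
red 381 [76.44 80.12 84.32] [-19.31 -11.12  15.35] 78.43585412614158
red 215 [-82.69 -78.87 -74.73] [-19.28   7.22  14.85] 78.2622039457627
linear [-0.3 -0.8 46.7] dr [-0.   -0.03  0.06]
[ 0.98 -0.19  0.  ]
```

View pics/fin.png

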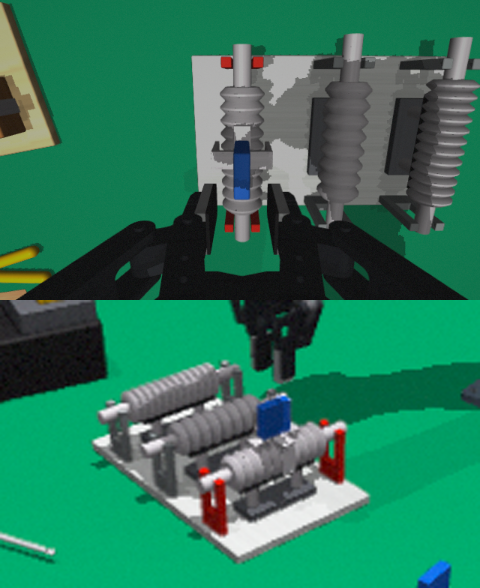

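The leaf stands upright and meshed in the middle of the red-cradled screw, at (240,170) in the upper view. Its tips are at about 85.7, and the gripper is clear. The other two leaves were measured back on their blocks earlier.

```bash
python3 -c "
from h import *
print(workorder.close_job())"
```

```text
the job is handed in; nothing more can be done
None
```

The matching leaf is the one from the middle rack block (pitch 12): it dropped fully home and is left standing meshed at about the middle of the red-cradled screw. The other two were tried on the thread first, never dropped in, and are back on their blocks. Pressing stayed at about 5 N, and I handed the job in at about 21 s.

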